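# Feed a short bar home in the bench shear with the push stick

### The arm

A 6-joint arm with a two-finger parallel gripper is mounted at the origin on the work surface. World frame = base frame: x ahead of the robot, y to its left, z up, the work surface at z = 0. Lengths are in m, angles in degrees, forces in N, time in s.
With the tool pointing down it reaches from about 0.15 to 0.775 m from the base axis. Payload 6.1 kg.
Tool frame: the origin (TCP) lies midway between the tips of the shut fingers; the grasp point (between the pads) lies 19 mm behind it; z points along the fingers, y is the line along which they close (so a half turn about z gives the same grasp; the last joint's range is limited). The gripper opens to 85 mm and grips with 20 to 120 N. Pads are 22 mm wide; open, the fingers measure 114 mm over their backs; the gripper's body (76 mm by 85 mm) begins 54 mm behind the grasp point. The pads swing forward as they close: fully open they stand 13 mm farther back than shut.
Start: joints at [74.485, 7.208, -2.269, 80.523, 0, 90], TCP at [0.14, 0.506, 0.231] pointing down, gripper open.
Joint ranges: [-155.77, 155.77], [-54.66, 111.73], [-72.52, 77.12], [-102.08, 115.82], [-83.92, 84.16], [-180, 180]. Speed limits (degrees/s): [136.94, 136.94, 172.46, 180, 180, 180].

### API

Orientations are given as a 3x3 rotation matrix whose columns are the frame's x, y, z axes.
In Python, from workcell import r gives the robot as it stands.
- The arm moves only by the tool carry_out, never from a script. Its arguments are lists of equal length, an entry for each row: "translation": the shift along the tool's x, y, z scaled (see below), a list of three; "yaw": the turn about the tool's z scaled (see below); "fingers": the opening, from 0 (shut) to 1 (fully open). A call has 1 to 5 rows; each row shifts and turns the commanded pose from where the row before left it, along the tool's axes as they then stand; what a row does not reach is not made up. The controller multiplies each number of a shift by 0.5 m and each number of a turn by pi/2 rad. A row lasts 1/10 s, in which the tool goes at most 50 mm and 8.59 degrees, less where a joint would pass 70% of its speed; a pose out of reach is approached as far as the arm can. A call with a number of a shift or a turn outside -1 to 1 is refused whole. A call with a gripper value outside its range is refused whole. The fingers move at their own pace and stop on an object; "newtons" is the grip in N (left out, the last holds). Time passes only in rows, so rows that do not move let the fingers close. It gives the time, the measured TCP pose, the force, the opening and the grip force at its end, in the units of the state.
- r.get_obs(): the state, without advancing time (a new reading comes with each control period).
- r.grab_frame(name): name is "side" or "top" or "wrist"; returns a dict with "image" (384x512x3 uint8, red, green, blue), "z_map" (384x512 float32, m along the optical axis (not along the pixel's ray), 0 where there is no reading), "fx", "fy", "cx", "cy" (pixels), "k1" (the pictures are not rectified: a ray, as slopes to the right and down, at radius r is drawn at 1 + k1 r^2 times it, then the intrinsics apply), "camera_from_world" (4x4, takes a point from world to camera coordinates); the wrist camera has in their place "hand_eye" (4x4, takes a point from camera to tool coordinates, whose origin is the TCP and whose axes are the flange's). Camera axes: x right, y down, z forward; pixel columns grow to the right and rows downward; lengths in m; the calibration is good to about 2 mm. A picture is of the moment at which its call begins: read the wrist's pose just before it.
- r.job_done(): hands the job in; it is judged then, once.
Trained networks look in the newest picture that a camera, given by its name, has taken for a name from the list of things; names that differ only in an ending like _2 or _b are one class to them, and where a whole thing is asked for, a point or a joint stands for the part that bears it (a point fixed in the world has none). Each returns a list of dicts, best first, with "score" (0 to 1); they miss things now and then, are a little off and sometimes report something else, mostly with a low value. They report only what shows in the picture. A call takes as long as a camera call. They do not tell look-alikes from the thing itself.
- r.cut_out(camera, label): "pixels" (384x512 bool, what is visible of it) and "rect" ([centre column, centre row, width, height] in pixels, round what is visible of it).
The state is a dict: "time": time; "qpos": joint angles; "joint_velocities": joint speeds; "effort": joint torques, N m; "tcp_pos": TCP position; "eef_rot": TCP orientation; "contact_force": force on the tool from outside, world axes, zero at the start; "torque": the same for the moment, N m; "gripper_width": finger opening in m; "gripper_force": force on a finger pad.
Only numpy, scipy, OpenCV 4.12 (cv2) and the standard library are available. Lean on these libraries where they do the work, as an engineer would, in place of code of your own. Each camera call takes 0.05 s, during which the arm holds its last target. There are 200 camera calls.

### The job

The last short piece of flat bar has to go home in the bench shear ready for its cut, and hands stay out: lift the wooden push stick up off its two hooks, and with it slide the bar along the feed bed, in under the hood, until you feel it come up firmly against the sprung back stop hidden inside, pressing gently and not ramming it. Leave the bar there, resting against the stop, draw the stick out and lay it flat on the bench top without dropping it. Do not touch the bar with the gripper, and leave the billet, the tin and the spanner as they are.

Things in the scene. Friction and masses are not known exactly. Their poses are not given: they have to be found in the camera images.
- feed: Fixed feed bed of the bench shear: dark steel slab 360 mm long, 150 wide, top 45 mm above the bench. Origin on the bench top under the middle of the hood's mouth; x = feed direction (into the hood), z up; the bed runs from x = -160 to +200 mm. Two steel guide rails, 14 mm high and 8 thick, stand on it: 56 mm apart (inside) from x = 0 on, flaring to about 130 mm apart at x = -160 mm.
- shear: Fixed cream hood on the bed, same frame as the bed. Open mouth at x = 0, 90 mm wide, 50 high over the bed; closed end x = 200 mm; roof top at z = 105 mm; cheek plates and lever rise from x = 90 mm to 350 mm high. On the lane's middle inside, unseen, a sprung stop plate faces the mouth, set anywhere from x = 75 to 135 mm; it gives 12 mm at 1.5 N per mm, then is solid; over 25 N is ramming.
- mouth (a point): Middle of the hood's mouth at the level of the bed's top (feed frame 0, 0, 45 mm); axes as the feed bed.
- bar: Loose plain steel flat bar, 90 long (x) x 50 wide (y) x 16 thick, 0.45 to 0.67 kg, lying on the bed between the flared rails in front of the hood, a little askew. Origin at the centre of its underside, x along its length.
- rack: Fixed low rack: base 180 x 50 x 10 mm, origin at its centre on the bench; two upturned wire hooks (8 mm thick) at x = -55 and +55 mm, open at the top, each a U 20 mm wide inside across y, whose bottom is 103 mm and tips 122 mm above the bench.
- pusher: Push stick of pale wood, 120 g, 250 mm long: a 14 x 14 mm square rod with at its front (+x) end a T-head 40 wide (y), 24 high (z), 12 thick. Origin on the rod's axis at mid-length (head's front face at x = +125 mm, rear end at x = -125 mm), z up. It hangs level across both hooks with the axis 110 mm above the bench, the head towards the rack's +x.
- push_face (a point): Centre of the flat front face of the push stick's head.
- billet: Bystander: rusty steel round, diameter 42, 70 mm high, standing on the bench; origin at the centre of its foot.
- tin: Bystander: small white closed pot, diameter 52, 55 mm high, standing on the bench; origin at the centre of its foot.
- spanner: Bystander: steel spanner 150 mm long lying flat on the bench, handle to its -x; origin at its middle underneath.
Not all that is in view belongs to the job. Leave any purple or yellow look-alike of the bar alone. Leave any pink look-alike of the rack alone.

How it is judged (in metres and radians):
On the way, in this order (a step that is already met when the one before it is completed fails the run):
1. the push stick is lifted clear of its hooks (height (world z) of pusher above 0.145 m and contact force between pusher and rack below 0.05 N), for 0.1 s.
2. pushed by the stick, the bar bears on the back stop with at least 4 N (contact force between bar and shear above 4 N and contact force between pusher and bar above 4 N), for 0.1 s.
At the end, for the whole second after the job is handed in: The bar lies still and flat on the bed under the hood, still touching the sprung stop (more than 0.2 N between them). The push stick lies still and flat on the bench top (axis below 25 mm, tilt below 0.15 rad), touching neither the bar nor the shear (contact force between bar and shear above 0.2 N and x of bar in the frame of feed above 0.02 m and angle between bar's own z axis and vertical below 0.1 rad and linear speed of each of bar, pusher below 0.02 m/s and height (world z) of pusher below 0.025 m and angle between pusher's own z axis and vertical below 0.15 rad and contact force between pusher and bar below 0.05 N and contact force between pusher and feed below 0.05 N).
It fails at once if the stop is rammed with more than 25 N (contact force between bar and shear above 25 N).
It fails at once if the gripper or arm touches the bar (contact force between any of the fingers, the arm and bar above 0.5 N).
It fails at once if the push stick is dropped (falls faster than 0.6 m/s out of the fingers) (contact force between the fingers and pusher below 0.1 N and linear speed of pusher above 0.6 m/s).
It fails at once if the billet, tin or spanner is moved by more than 20 mm, or the billet or tin tipped (distance of any of billet, tin, spanner from where it was at the start of the episode above 0.02 m or angle between any of billet, tin's own z axis and vertical above 0.3 rad).
It also fails if it takes over 64 s, if anything falls off the work surface, if the arm or the gripper's body presses on something with over 40 N, if the wrist force passes 120 N, or if a joint passes its speed limit or range.

## Working session

There is one attempt and no reset: what is moved stays moved. The work goes in short steps, Python scripts to look and compute and a tool call to move; the robot and the scene stay as the last step left them, time stands still between calls to the robot, and variables do not carry over. Pictures are saved under pics/ and viewed, at most 10 in all, crops included, and the job is handed in when it is done.

Besides the shell and the picture viewer there is one more tool, called as name(argument=value, ...) on one line, values as JSON. carry_out: Moves the arm, as the interface text tells. Shifts and turns lie within -1 to 1; 1 stands for 0.5 m of shift or pi/2 rad of turn. Its arguments: {"type":"object","properties":{"translation":{"type":"array"},"yaw":{"type":"array"},"fingers":{"type":"array"},"newtons":{"type":"number"}},"required":["translation","yaw","fingers"]}

```bash
mkdir -p pics; ls
cat > h.py <<'E'
import numpy as np, cv2
from workcell import r
def shot(n):
    o=r.get_obs(); f=r.grab_frame(n)
    if n=='wrist':
        T=np.eye(4);T[:3,:3]=np.array(o['eef_rot']);T[:3,3]=o['tcp_pos'];W=T@np.array(f['hand_eye'])
    else: W=np.linalg.inv(np.array(f['camera_from_world']))
    f['W']=W
    K=np.array([[f['fx'],0,f['cx']],[0,f['fy'],f['cy']],[0,0,1.]])
    f['K']=K;f['D']=np.array([f['k1'],0,0,0,0.])
    return f
def world(f,uv,z=None):
    """pixels Nx2 -> world; depth from z_map"""
    uv=np.asarray(uv,float).reshape(-1,2)
    s=cv2.undistortPoints(uv.reshape(-1,1,2),f['K'],f['D']).reshape(-1,2)
    d=np.c_[s,np.ones(len(s))]
    if z is None:
        d=d*f['z_map'][uv[:,1].astype(int),uv[:,0].astype(int)][:,None]
        return d@f['W'][:3,:3].T+f['W'][:3,3]
    w=d@f['W'][:3,:3].T; c=f['W'][:3,3]
    return c+w*((z-c[2])/w[:,2])[:,None]
def cloud(f,mask):
    v,u=np.nonzero(mask&(f['z_map']>0)); return world(f,np.c_[u,v])
def save(f,p,crop=None):
    im=f['image'][:,:,::-1]
    if crop: a,b,c,d=crop; im=cv2.resize(im[b:d,a:c],None,fx=3,fy=3,interpolation=cv2.INTER_CUBIC)
    cv2.imwrite('pics/'+p,im)
E
python3 - <<'E'
from h import *
o=r.get_obs();print({k:np.round(o[k],3).tolist() for k in o})
for c in('top','side'):
    f=shot(c);save(f,c+'.png')
    for n in('feed','shear','bar','rack','pusher','billet','tin','spanner'):
        for q in r.cut_out(c,n)[:4]:
            P=cloud(f,q['pixels'])
            print(c,n,round(q['score'],2),np.round(q['rect']).tolist(),np.round(np.median(P,0),3).tolist() if len(P) else '', np.round(P.min(0),3).tolist() if len(P) else '',np.round(P.max(0),3).tolist() if len(P) else '')
E
```

```text
pics
{'time': 0.0, 'qpos': [74.485, 7.24, -2.327, 80.523, 0.001, 90.0], 'joint_velocities': [0.006, -0.033, -0.062, 0.011, 0.029, -0.002], 'effort': [-0.001, -43.591, 35.292, 0.017, -0.0, 0.0], 'tcp_pos': [0.14, 0.505, 0.231], 'eef_rot': [[-0.964, 0.267, -0.0], [0.267, 0.964, -0.002], [0.0, -0.002, -1.0]], 'contact_force': [0.477, -0.219, -0.25], 'torque': [-0.011, -0.018, 0.024], 'gripper_force': 0.0, 'gripper_width': 0.085}
top feed 0.59 [173.0, 222.0, 252.0, 55.0] [0.491, 0.153, 0.104] [0.407, -0.073, -0.004] [0.565, 0.491, 0.353]
top shear 0.66 [145.0, 220.0, 199.0, 45.0] [0.492, 0.209, 0.166] [0.425, 0.085, -0.003] [0.548, 0.61, 0.353]
top bar 0.93 [330.0, 282.0, 32.0, 16.0] [0.314, -0.156, 0.016] [0.285, -0.202, -0.003] [0.341, -0.111, 0.022]
top bar 0.82 [285.0, 221.0, 36.0, 22.0] [0.483, -0.028, 0.061] [0.457, -0.072, 0.046] [0.508, 0.018, 0.067]
top bar 0.59 [198.0, 283.0, 34.0, 33.0] [0.311, 0.21, 0.016] [0.269, 0.164, 0.003] [0.353, 0.255, 0.022]
top rack 0.81 [253.0, 103.0, 58.0, 38.0] [0.825, 0.067, 0.01] [0.773, -0.02, 0.002] [0.877, 0.155, 0.125]
top rack 0.75 [261.0, 
[... 1466 characters left out ...]
.055, -0.003] [0.731, 0.129, 0.122]
side pusher 0.58 [286.0, 179.0, 97.0, 63.0] [0.658, 0.03, 0.116] [0.62, -0.09, -0.002] [0.773, 0.189, 0.124]
side pusher 0.26 [355.0, 304.0, 30.0, 34.0] [0.583, -0.245, 0.053] [0.566, -0.268, -0.001] [0.647, -0.215, 0.058]
side billet 0.85 [299.0, 253.0, 26.0, 34.0] [0.575, -0.095, 0.063] [0.562, -0.11, -0.002] [0.642, -0.055, 0.072]
side tin 0.92 [356.0, 305.0, 32.0, 30.0] [0.583, -0.245, 0.053] [0.566, -0.268, -0.001] [0.617, -0.215, 0.058]
side tin 0.36 [233.0, 168.0, 41.0, 39.0] [0.645, 0.218, 0.006] [0.624, 0.155, -0.003] [0.668, 0.301, 0.01]
side spanner 0.67 [232.0, 169.0, 45.0, 34.0] [0.644, 0.228, 0.006] [0.623, 0.155, -0.003] [0.662, 0.304, 0.01]
```

View pics/top.png

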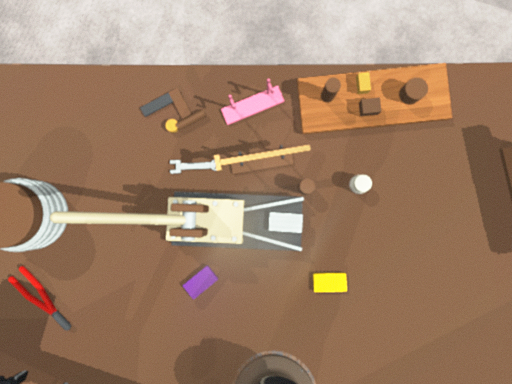

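View pics/side.png

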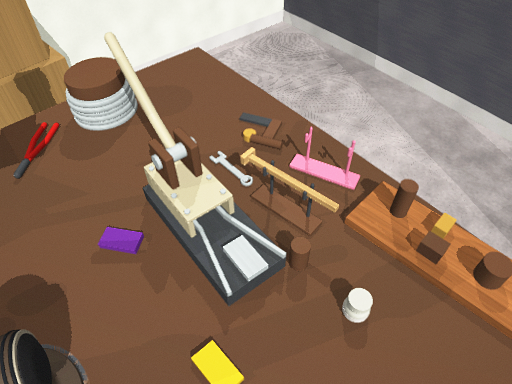

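The top view shows the white bar on the dark bed at about (285,221). The stick lies across the brown rack at (261,159), with its head towards (217,163) beside the spanner at (194,167). The feed direction is image-left, which is world +y.

What could be mistaken for each thing:
- **Bar:** white (285,221), purple (198,283) and yellow (330,282). I choose the white one on the bed.
- **Rack:** brown (261,159) and pink (253,103). I choose the brown one, which carries the stick.
- **Stick:** pale (261,159), the shear's lever (120,218) and the spanner (194,167). I choose the pale one.

Next I check the choice in a crop and measure the frames.

Run:
```python
from h import *
def rectfit(P):
    (c,s,a)=cv2.minAreaRect((P[:,:2]*1000).astype(np.float32)); b=cv2.boxPoints((c,s,a)); 
    i=np.argmax([np.linalg.norm(b[1]-b[0]),np.linalg.norm(b[2]-b[1])]); e=(b[1]-b[0]) if i==0 else (b[2]-b[1])
    ang=np.degrees(np.arctan2(e[1],e[0]))%180
    return np.round(c,1),np.round(sorted(s),1),round(ang,2)
F={}
for c in('top','side'):
    f=shot(c)
    H,Wd=f['z_map'].shape; v,u=np.mgrid[:H,:Wd]
    X=world(f,np.c_[u.ravel(),v.ravel()]).reshape(H,Wd,3)
    X[f['z_map']==0]=9
    def box(lo,hi): return ((X>lo)&(X<hi)).all(2)
    b=[q for q in r.cut_out(c,'bar')]
    rod=X[box([.58,-.15,.106],[.72,.2,.13])]
    rod=rod
    d=np.linalg.svd(rod[:,:2]-rod[:,:2].mean(0),full_matrices=False)[2][0]
    print(c,'rod',len(rod),rectfit(rod),'z',np.median(rod[:,2]),'pca',np.degrees(np.arctan2(d[1],d[0]))%180,'mean',rod.mean(0))
    hi=X[box([.6,-.1,.12],[.72,.17,.14])]; print(' tips',len(hi),hi.mean(0) if len(hi) else '')
    bt=X[box([.40,-.12,.035],[.58,.083,.05])]; print(' bedtop',rectfit(bt),np.median(bt[:,2]))
    al=X[box([.40,-.12,.035],[.58,.45,.12])]; print(' bedall',rectfit(al))
    ho=X[box([.40,.05,.098],[.58,.4,.115])]; print(' roof',rectfit(ho),np.median(ho[:,2]))
    ba=X[box([.44,-.1,.055],[.53,.04,.068])&np.any([q['pixels'] for q in b if abs(np.median(X[q['pixels']],0)[0]-.483)<.03],0)]; print(' bar',rectfit(ba),np.median(ba[:,2]))
    if c=='top': save(f,'crop.png',(155,110,375,270))
```

```text
top rod 663 (array([660.4,  36.6]), array([ 39.8, 250.4]), np.float32(100.97)) z 0.1172363591483685 pca 100.38441387092051 mean [0.65683753 0.04440527 0.11725699]
 tips 111 [0.64688239 0.10276103 0.1220511 ]
 bedtop (array([4.919e+02, 4.000e-01]), array([164.3, 171.9]), np.float32(0.59)) 0.045078267169252006
 bedall (array([492.4,  91.6]), array([173.3, 394.5]), np.float32(90.23))
 roof (array([487.7, 186.6]), array([113.7, 199.3]), np.float32(88.13)) 0.10529550653460029
 bar (array([482.7, -27.2]), array([49.7, 89.5]), np.float32(86.97)) 0.06108430452649505
side rod 983 (array([661.6,  34.6]), array([ 40.3, 251.6]), np.float32(100.57)) z 0.11610966912881515 pca 99.99053486709498 mean [0.65808052 0.03533247 0.11521632]
 tips 78 [0.64359984 0.12641437 0.12145646]
 bedtop (array([494. , -11.5]), array([175.5, 190.2]), np.float32(88.9)) 0.04453623623171449
 bedall (array([498.8,  89.6]), array([176.4, 389.7]), np.float32(87.94))
 roof (array([489.7, 183.1]), array([114.3, 198.9]), np.float32(87.67)) 0.10469198430402915
 bar (array([484. , -29.9]), array([50.5, 90.3]), np.float32(86.98)) 0.06050981235969055
```

View pics/crop.png

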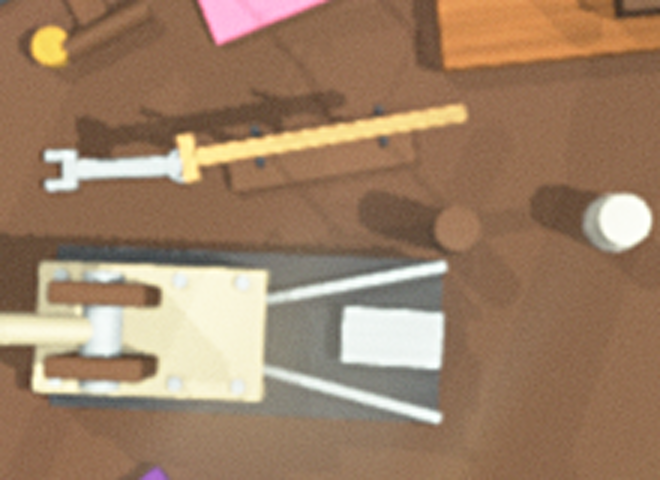

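The crop confirms the choice. The pale stick runs from its head at crop (187,157) to its rear at (465,112), resting on both dark hooks of the brown rack. The white bar at (390,337) lies between the flared rails.

Measured values:
- **Stick:** axis centre (0.661, 0.036), pointing at 100.2°, rod top at z 0.117.
- **Mouth:** about (0.485, 0.085), with the feed direction about 88°.
- **Bar:** (0.483, -0.028), top at z 0.061.

These agree with the sizes given.

```bash
cat >> h.py <<'E'
def plan(wps, step=.049, ystep=8.4, verbose=True):
    """wps: list of (x,y,z,yangle_deg of tool y in world); tool assumed vertical; prints rows"""
    o=r.get_obs(); R=np.array(o['eef_rot']); p=np.array(o['tcp_pos']); a=np.degrees(np.arctan2(R[1,1],R[0,1]))
    out=[]
    for w in wps:
        t=np.array(w[:3]); da=w[3]-a; n=max(1,int(np.ceil(max(np.linalg.norm(t-p)/step,abs(da)/ystep))))
        for k in range(n):
            an=a+da*k/n; c,s=np.cos(np.radians(an)),np.sin(np.radians(an))
            d=(t-p)/n; y=np.array([c,s,0]); z=np.array([0,0,-1.]); x=np.cross(y,z)
            out.append((np.round([d@x/.5,d@y/.5,d@z/.5],3).tolist(), round(-da/n/90,3)))
        p=t;a=w[3]
    for i in range(0,len(out),5):
        q=out[i:i+5]; print('T',[k[0] for k in q],'Y',[k[1] for k in q])
E
python3 - <<'E'
from h import *
plan([(.30,.05,.23,10.2),(.6645,.016,.20,10.2)])
E
```

```text
T [[-0.055, -0.079, 0.0], [-0.064, -0.073, 0.0], [-0.071, -0.065, 0.0], [-0.078, -0.057, 0.0], [-0.084, -0.048, 0.0]] Y [np.float64(0.071), np.float64(0.071), np.float64(0.071), np.float64(0.071), np.float64(0.071)]
T [[-0.089, -0.038, 0.0], [-0.093, -0.028, 0.0], [-0.095, -0.017, 0.0], [-0.096, -0.006, 0.0], [-0.096, 0.004, 0.0]] Y [np.float64(0.071), np.float64(0.071), np.float64(0.071), np.float64(0.071), np.float64(0.071)]
T [[-0.025, 0.088, 0.008], [-0.025, 0.088, 0.008], [-0.025, 0.088, 0.008], [-0.025, 0.088, 0.008], [-0.025, 0.088, 0.008]] Y [-0.0, -0.0, -0.0, -0.0, -0.0]
T [[-0.025, 0.088, 0.008], [-0.025, 0.088, 0.008], [-0.025, 0.088, 0.008]] Y [-0.0, -0.0, -0.0]
```

carry_out(translation=[[-0.055,-0.079,0],[-0.064,-0.073,0],[-0.071,-0.065,0],[-0.078,-0.057,0],[-0.084,-0.048,0]], yaw=[0.071,0.071,0.071,0.071,0.071], fingers=[1,1,1,1,1])

```text
time: 1.6
tcp_pos: [0.2201, 0.2762, 0.2313]
eef_rot: [[-0.673, 0.739, 0.001], [0.739, 0.673, 0.0], [-0.0, 0.001, -1.0]]
contact_force: [1.1, -0.8, 1.8]
gripper_width: 0.0855
gripper_force: 0.0
```

carry_out(translation=[[-0.089,-0.038,0],[-0.093,-0.028,0],[-0.095,-0.017,0],[-0.096,-0.006,0],[-0.096,0.004,0]], yaw=[0.071,0.071,0.071,0.071,0.071], fingers=[1,1,1,1,1])

```text
time: 2.1
tcp_pos: [0.3007, 0.0486, 0.2317]
eef_rot: [[-0.18, 0.984, 0.002], [0.984, 0.18, 0.0], [0.0, 0.002, -1.0]]
contact_force: [0.8, 1.1, -0.2]
gripper_width: 0.0855
gripper_force: 0.0
```

carry_out(translation=[[-0.025,0.088,0.008],[-0.025,0.088,0.008],[-0.025,0.088,0.008],[-0.025,0.088,0.008],[-0.025,0.088,0.008]], yaw=[0,0,0,0,0], fingers=[1,1,1,1,1])

```text
time: 2.6
tcp_pos: [0.5302, 0.0288, 0.211]
eef_rot: [[-0.183, 0.983, 0.0], [0.983, 0.183, 0.0], [0.0, 0.0, -1.0]]
contact_force: [0.0, -0.6, 1.8]
gripper_width: 0.085
gripper_force: 0.0
```

carry_out(translation=[[-0.025,0.088,0.008],[-0.025,0.088,0.008],[-0.025,0.088,0.008],[0,0,0]], yaw=[0,0,0,0], fingers=[1,1,1,1])

```text
time: 3.0
tcp_pos: [0.6689, 0.0161, 0.1938]
eef_rot: [[-0.183, 0.983, -0.005], [0.983, 0.183, -0.0], [0.001, -0.005, -1.0]]
contact_force: [1.1, -0.7, 0.3]
gripper_width: 0.0855
gripper_force: 0.0
```

Run:
```python
from h import *
f=shot('wrist'); save(f,'w1.png')
o=r.get_obs();print(o['tcp_pos'],o['time'],np.round(o['eef_rot'],3).tolist())
H,Wd=f['z_map'].shape; v,u=np.mgrid[:H,:Wd]
X=world(f,np.c_[u.ravel(),v.ravel()]).reshape(H,Wd,3); X[f['z_map']==0]=9
m=((X>[.6,-.12,.112])&(X<[.72,.2,.1185])).all(2); P=X[m]
print(len(P),P.min(0),P.max(0))
for y0 in np.arange(-.1,.17,.02):
    q=P[abs(P[:,1]-y0)<.004]
    if len(q)>5: print(round(y0,2),len(q),np.round(np.percentile(q[:,0],[2,50,98]),4),round(np.median(q[:,2]),4))
t=X[((X>[.6,-.12,.1195])&(X<[.72,.2,.128])).all(2)]
print('tips',cv2.kmeans(t.astype(np.float32)[:,:2],4,None,(3,20,1e-4),5,2)[2].round(3).tolist() if len(t)>10 else len(t))
```

```text
[0.66659823 0.01642016 0.19539308] 3.05 [[-0.183, 0.983, -0.005], [0.983, 0.183, -0.0], [0.001, -0.005, -1.0]]
4923 [ 0.62147435 -0.09018566  0.11203813] [0.68786846 0.14870404 0.11849986]
-0.08 110 [0.6732 0.6802 0.6869] 0.1174
-0.06 114 [0.6697 0.6763 0.6833] 0.1173
-0.04 129 [0.6663 0.6731 0.6801] 0.1174
-0.02 153 [0.6534 0.6691 0.6763] 0.1173
0.0 139 [0.6594 0.6662 0.6728] 0.1173
0.02 154 [0.6559 0.663  0.6696] 0.1173
0.04 159 [0.6524 0.6594 0.6658] 0.1173
0.06 177 [0.649  0.6558 0.6628] 0.1174
0.08 190 [0.6456 0.6524 0.6589] 0.1174
0.1 199 [0.642  0.6489 0.6553] 0.1174
0.12 226 [0.6378 0.6451 0.652 ] 0.1173
0.14 278 [0.623  0.6402 0.6483] 0.1172
tips [[0.6700000166893005, -0.01600000075995922], [0.6309999823570251, 0.14800000190734863], [0.6510000228881836, 0.09099999815225601], [0.6499999761581421, 0.1509999930858612]]
```

View pics/w1.png

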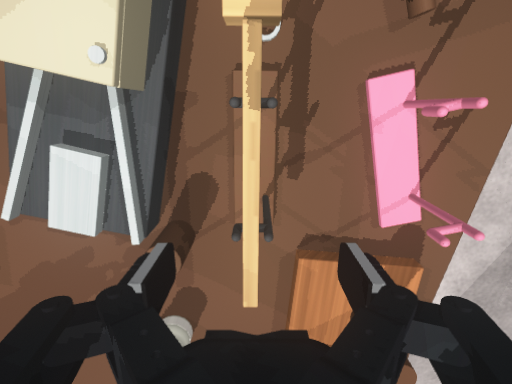

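The wrist view shows the pale stick at column 250 between the open fingers, resting on the dark hooks at rows 103 and 232. The head is at (252,12). The fingers will come down between the hooks, and the pink rack at (395,150) is well clear.

carry_out(translation=[[0,0,0.06],[0,0,0.06],[0,0,0.05],[0,0,0]], yaw=[0,0,0,0], fingers=[1,1,1,1])

```text
time: 3.45
tcp_pos: [0.6619, 0.0169, 0.1113]
eef_rot: [[-0.184, 0.983, -0.006], [0.983, 0.184, -0.0], [0.001, -0.006, -1.0]]
contact_force: [-0.6, 0.1, -1.0]
gripper_width: 0.0854
gripper_force: 0.0
```

Run:
```python
from h import *
o=r.get_obs();print(o['tcp_pos'],o['contact_force'])
plan([(.6637,.0155,.0995,10.0)],step=.02)
```

```text
[0.66185367 0.01685893 0.11125702] [-0.56327556  0.07476602 -0.96407168]
T [[-0.003, 0.003, 0.024]] Y [np.float64(0.007)]
```

carry_out(translation=[[-0.003,0.003,0.024],[0,0,0],[0,0,0]], yaw=[0.006,0,0], fingers=[1,1,0.6], newtons=50)

```text
time: 3.75
tcp_pos: [0.6672, 0.0155, 0.1036]
eef_rot: [[-0.174, 0.985, 0.002], [0.985, 0.174, 0.0], [-0.0, 0.002, -1.0]]
contact_force: [0.6, -1.0, 0.3]
gripper_width: 0.0734
gripper_force: 0.0
```

carry_out(translation=[[0,0,0],[0,0,0],[0,0,0],[0,0,0],[0,0,0]], yaw=[0,0,0,0,0], fingers=[0,0,0,0,0], newtons=50)

```text
time: 4.25
tcp_pos: [0.667, 0.0155, 0.1027]
eef_rot: [[-0.174, 0.985, 0.001], [0.985, 0.174, -0.0], [-0.0, 0.001, -1.0]]
contact_force: [0.5, -0.2, 2.1]
gripper_width: 0.0126
gripper_force: 49.5
```

carry_out(translation=[[0,0,-0.02],[0,0,-0.04],[0,0,-0.06],[0,0,-0.06],[0,0,-0.02]], yaw=[0,0,0,0,0], fingers=[0,0,0,0,0])

```text
time: 4.75
tcp_pos: [0.6678, 0.0156, 0.2062]
eef_rot: [[-0.174, 0.985, 0.005], [0.985, 0.174, 0.0], [-0.001, 0.005, -1.0]]
contact_force: [-0.0, -0.0, -0.9]
gripper_width: 0.0126
gripper_force: 49.1
```

carry_out(translation=[[0,0,0],[0,0,0]], yaw=[0,0], fingers=[0,0])

```text
time: 4.95
tcp_pos: [0.6664, 0.0156, 0.201]
eef_rot: [[-0.174, 0.985, -0.002], [0.985, 0.174, -0.0], [0.0, -0.001, -1.0]]
contact_force: [0.0, -0.2, -1.5]
gripper_width: 0.0129
gripper_force: 49.1
```

```bash
cat >> h.py <<'E'
def stick(f,lo,hi):
    """rod top points in a world box, in tool frame + world line"""
    H,Wd=f['z_map'].shape; v,u=np.mgrid[:H,:Wd]
    X=world(f,np.c_[u.ravel(),v.ravel()]).reshape(H,Wd,3); X[f['z_map']==0]=9
    return X[((X>lo)&(X<hi)).all(2)]
E
python3 - <<'E'
from h import *
f=shot('wrist');save(f,'w2.png');o=r.get_obs();p=np.array(o['tcp_pos']);print(p)
P=stick(f,[.6,-.12,p[2]-.03],[.72,.25,p[2]+.04])
print(len(P),P.min(0),P.max(0))
for y0 in np.arange(.04,.18,.02):
    q=P[abs(P[:,1]-y0)<.004]
    if len(q)>5: print(round(y0,2),len(q),np.round(np.percentile(q[:,0],[2,50,98]),4),np.round(np.percentile(q[:,2],[2,50,98]),4))
plan([(.55,-.14,.2,-2),(.474,-.265,.12,-2)])
E
```

```text
[0.66612837 0.01554264 0.20036682]
11904 [ 0.63832208 -0.03400151  0.20495001] [0.68477507 0.12943742 0.24034461]
0.04 441 [0.6543 0.6614 0.6684] [0.2142 0.2155 0.2167]
0.06 501 [0.6506 0.6576 0.6647] [0.2142 0.2155 0.2167]
0.08 574 [0.647  0.6538 0.6607] [0.2142 0.2155 0.2167]
0.1 653 [0.6433 0.6501 0.6568] [0.214  0.2154 0.2169]
0.12 799 [0.6393 0.6463 0.6533] [0.2138 0.2154 0.2169]
T [[-0.066, -0.071, 0.0], [-0.07, -0.067, 0.0], [-0.074, -0.063, 0.0], [-0.077, -0.059, 0.0], [-0.064, -0.036, 0.04]] Y [np.float64(0.033), np.float64(0.033), np.float64(0.033), np.float64(0.033), 0.0]
T [[-0.064, -0.036, 0.04], [-0.064, -0.036, 0.04], [-0.064, -0.036, 0.04]] Y [0.0, 0.0, 0.0]
```

carry_out(translation=[[-0.066,-0.071,0],[-0.07,-0.067,0],[-0.074,-0.063,0],[-0.077,-0.059,0],[-0.064,-0.036,0.04]], yaw=[0.034,0.034,0.034,0.034,0], fingers=[0,0,0,0,0])

```text
time: 5.5
tcp_pos: [0.5301, -0.173, 0.1829]
eef_rot: [[0.04, 0.999, 0.002], [0.999, -0.04, -0.001], [-0.001, 0.002, -1.0]]
contact_force: [0.3, -1.1, -1.1]
gripper_width: 0.0125
gripper_force: 49.2
```

carry_out(translation=[[-0.064,-0.036,0.04],[-0.064,-0.036,0.04],[-0.064,-0.036,0.04],[0,0,0],[0,0,0]], yaw=[0,0,0,0,0], fingers=[0,0,0,0,0])

```text
time: 6.0
tcp_pos: [0.4724, -0.2651, 0.1205]
eef_rot: [[0.04, 0.999, -0.003], [0.999, -0.04, 0.002], [0.002, -0.003, -1.0]]
contact_force: [1.0, 0.9, -1.3]
gripper_width: 0.0123
gripper_force: 49.3
```

Run:
```python
from h import *
f=shot('wrist');save(f,'w3.png');o=r.get_obs();p=np.array(o['tcp_pos']);print(p,np.round(o['eef_rot'],3).tolist())
P=stick(f,[.4,-.3,p[2]+.010],[.56,.05,p[2]+.025])
for y0 in np.arange(-.24,-.1,.02):
    q=P[abs(P[:,1]-y0)<.004]
    if len(q)>5: print(round(y0,3),len(q),np.round(np.percentile(q[:,0],[2,50,98]),4),np.round(np.percentile(q[:,2],[2,50,98]),4))
print('front',np.percentile(P[:,1],99.5))
B=stick(f,[.4,-.12,.05],[.56,.10,.066])
for y0 in np.arange(-.07,.09,.01):
    q=B[abs(B[:,1]-y0)<.004]
    if len(q)>5:
        h,e=np.histogram(q[:,0],bins=np.arange(.4,.56,.004)); 
        x=np.sort(q[:,0]); g=np.nonzero(np.diff(x)>.004)[0]; s=np.r_[0,g+1];t=np.r_[g,len(x)-1]
        print('z',round(y0,2),[(round(x[i],4),round(x[j],4)) for i,j in zip(s,t)])
```

```text
[ 0.47346011 -0.26475996  0.12144011] [[0.039, 0.999, -0.001], [0.999, -0.039, 0.001], [0.001, -0.001, -1.0]]
-0.24 432 [0.4662 0.473  0.4799] [0.1338 0.1351 0.1364]
-0.22 498 [0.4668 0.4737 0.4803] [0.1339 0.1351 0.1362]
-0.2 568 [0.4674 0.4741 0.4808] [0.1339 0.1352 0.1365]
-0.18 650 [0.4682 0.4747 0.4813] [0.1339 0.1352 0.1367]
-0.16 774 [0.4687 0.4754 0.4822] [0.1337 0.1351 0.1366]
front -0.1511370520896666
```

View pics/w3.png

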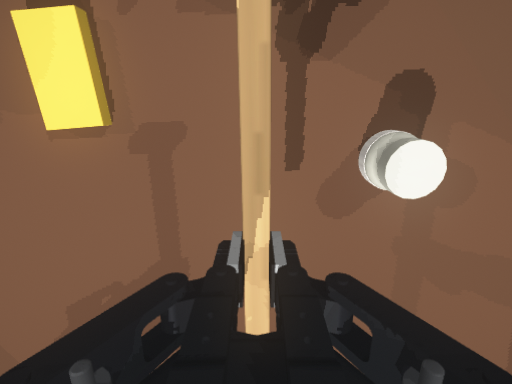

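The wrist view shows the stick held straight along column 257, clear of the tin at (405,165) and the yellow block at (65,65). The front of the stick is out of frame, so I measure it and the lane from the top camera.

Run:
```python
from h import *
for c in('top','side'):
    f=shot(c)
    P=stick(f,[.4,-.42,.118],[.55,-.06,.150]); S=P[P[:,2]<.150]
    print(c,'stick front y',np.percentile(P[:,1],[0.5,99,99.8]).round(4))
    for y0 in(-.2,-.16,-.13,-.12):
        q=S[abs(S[:,1]-y0)<.006]; 
        if len(q): print('  ',y0,len(q),np.percentile(q[:,0],[2,50,98]).round(4),np.median(q[:,2]).round(4))
    B=stick(f,[.40,-.1,.053],[.57,.10,.068])
    for y0 in np.arange(-.07,.081,.015):
        q=B[abs(B[:,1]-y0)<.006]
        if len(q)>3:
            x=np.sort(q[:,0]); g=np.nonzero(np.diff(x)>.005)[0]; s=np.r_[0,g+1];t=np.r_[g,len(x)-1]
            print('  rails',round(y0,3),[(round(x[i],3),round(x[j],3)) for i,j in zip(s,t)])
    ho=stick(f,[.40,.05,.099],[.58,.4,.112]); e=ho[ho[:,1]<.115]; print('  mouth y',np.percentile(ho[:,1],[.3,1,3]),'x edges',[np.percentile(ho[abs(ho[:,1]-y)<.006][:,0],[1,99]).round(4).tolist() for y in (.1,.12,.14,.16,.27)])
```

```text
top stick front y [-0.263  -0.118  -0.1175]
   -0.2 29 [0.4676 0.4728 0.4801] 0.1351
   -0.16 28 [0.4696 0.4759 0.4821] 0.1359
   -0.13 45 [0.4571 0.4745 0.4945] 0.1397
   -0.12 70 [0.4571 0.4754 0.4944] 0.1402
  rails -0.07 [(np.float64(0.408), np.float64(0.414)), (np.float64(0.457), np.float64(0.503)), (np.float64(0.544), np.float64(0.55)), (np.float64(0.567), np.float64(0.569))]
  rails -0.055 [(np.float64(0.411), np.float64(0.419)), (np.float64(0.457), np.float64(0.506)), (np.float64(0.541), np.float64(0.547))]
  rails -0.04 [(np.float64(0.414), np.float64(0.422)), (np.float64(0.457), np.float64(0.506)), (np.float64(0.539), np.float64(0.544))]
  rails -0.025 [(np.float64(0.419), np.float64(0.427)), (np.float64(0.459), np.float64(0.506)), (np.float64(0.533), np.float64(0.541))]
  rails -0.01 [(np.float64(0.421), np.float64(0.43)), (np.float64(0.459), np.float64(0.508)), (np.float64(0.533), np.float64(0.538))]
  rails 0.005 [(np.float64(0.427), np.float64(0.435)), (np.float64(0.462), np.float64(0.508)), (np.float64(0.527), np.float64(0.536))]
  rails 0.02 [(np.float64(0.429), np.fl
[... 1746 characters left out ...]
np.float64(0.484)), (np.float64(0.489), np.float64(0.495)), (np.float64(0.503), np.float64(0.505)), (np.float64(0.526), np.float64(0.534))]
  rails 0.035 [(np.float64(0.436), np.float64(0.446)), (np.float64(0.522), np.float64(0.534))]
  rails 0.05 [(np.float64(0.439), np.float64(0.449)), (np.float64(0.521), np.float64(0.53))]
  rails 0.065 [(np.float64(0.443), np.float64(0.454)), (np.float64(0.517), np.float64(0.527))]
  rails 0.08 [(np.float64(0.447), np.float64(0.457)), (np.float64(0.514), np.float64(0.524)), (np.float64(0.531), np.float64(0.543))]
  mouth y [0.08408806 0.08497636 0.08660269] x edges [[0.4297, 0.5407], [0.4309, 0.5418], [0.4331, 0.5446], [0.4334, 0.5443], [0.4361, 0.4361]]
```

carry_out(translation=[[0,0.003,0.04],[0,0,0.05],[0,0,0.04],[0,0,0],[0,0,0]], yaw=[0,0,0,0,0], fingers=[0,0,0,0,0], newtons=60)

```text
time: 6.65
tcp_pos: [0.476, -0.2645, 0.0579]
eef_rot: [[0.037, 0.999, 0.0], [0.999, -0.037, -0.0], [-0.0, 0.0, -1.0]]
contact_force: [0.1, -0.1, -0.9]
gripper_width: 0.0121
gripper_force: 62.9
```

Run:
```python
from h import *
o=r.get_obs();print(o['tcp_pos'],np.round(o['contact_force'],2))
plan([(.475,-.265,.053,-2.2)])
```

```text
[ 0.47604316 -0.26452364  0.05788896] [ 0.06 -0.05 -0.87]
T [[-0.001, -0.002, 0.01]] Y [np.float64(0.001)]
```

carry_out(translation=[[0,0,0.009],[0.03,0,0],[0.03,0,0],[0,0,0]], yaw=[0,0,0,0], fingers=[0,0,0,0])

```text
time: 7.05
tcp_pos: [0.4766, -0.2331, 0.0533]
eef_rot: [[0.036, 0.999, 0.0], [0.999, -0.036, 0.001], [0.001, 0.0, -1.0]]
contact_force: [0.4, -1.0, -0.9]
gripper_width: 0.0118
gripper_force: 62.9
```

Run:
```python
from h import *
o=r.get_obs();print(o['tcp_pos'],np.round(o['contact_force'],2))
f=shot('side');save(f,'s2.png',(190,180,390,340))
P=stick(f,[.4,-.42,.066],[.55,-.05,.09]); print('front',np.percentile(P[:,1],[1,99,99.8]).round(4),'top of head z',np.percentile(P[P[:,1]>-.11][:,2],[5,50,95]),'rod',np.percentile(P[(P[:,1]<-.15)][:,2],[5,50,95]))
```

```text
[ 0.47662038 -0.23310107  0.05332346] [ 0.43 -1.03 -0.88]
front [-0.3362 -0.0899 -0.0891] top of head z [0.06634195 0.07122798 0.07338437] rod [0.0661953  0.06742195 0.07087935]
```

View pics/s2.png

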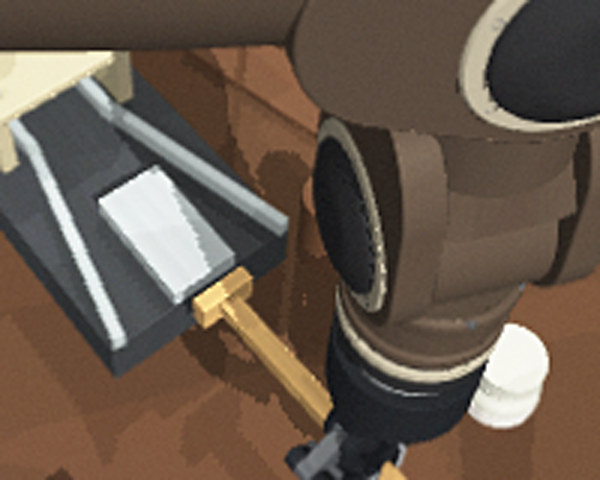

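The crop shows the stick's T-head at (222,298), square behind the white bar's rear edge at (205,280) and level above the bed. Nothing touches yet.

carry_out(translation=[[0.02,0,0],[0.008,0,0],[0.01,0,0],[0.01,0,0],[0.01,0,0]], yaw=[0,0,0,0,0], fingers=[0,0,0,0,0])

```text
time: 7.6
tcp_pos: [0.4779, -0.2066, 0.053]
eef_rot: [[0.039, 0.999, 0.0], [0.999, -0.039, -0.001], [-0.001, 0.0, -1.0]]
contact_force: [0.4, -4.8, -1.2]
gripper_width: 0.0121
gripper_force: 63.0
```

carry_out(translation=[[0.014,0,0],[0.014,0,0],[0.014,0,0],[0.014,0,0],[0.014,0,0]], yaw=[0,0,0,0,0], fingers=[0,0,0,0,0])

```text
time: 8.1
tcp_pos: [0.479, -0.1707, 0.0528]
eef_rot: [[0.038, 0.999, -0.0], [0.999, -0.038, -0.0], [-0.0, -0.0, -1.0]]
contact_force: [-1.2, -5.4, -0.6]
gripper_width: 0.0122
gripper_force: 63.0
```

carry_out(translation=[[0.014,0,0],[0.014,0,0],[0.014,0,0],[0.014,0,0],[0.014,0,0]], yaw=[0,0,0,0,0], fingers=[0,0,0,0,0])

```text
time: 8.6
tcp_pos: [0.4803, -0.1357, 0.0528]
eef_rot: [[0.038, 0.999, -0.0], [0.999, -0.038, -0.0], [-0.0, -0.0, -1.0]]
contact_force: [0.8, -4.3, -1.8]
gripper_width: 0.012
gripper_force: 63.0
```

Run:
```python
from h import *
o=r.get_obs();print(o['tcp_pos'],np.round(o['contact_force'],2),np.round(o['torque'],2))
f=shot('side');save(f,'s3.png',(160,160,360,320))
```

```text
[ 0.48029943 -0.13566293  0.0527863 ] [ 0.8  -4.3  -1.79] [-0.95 -0.03 -0.02]
```

View pics/s3.png

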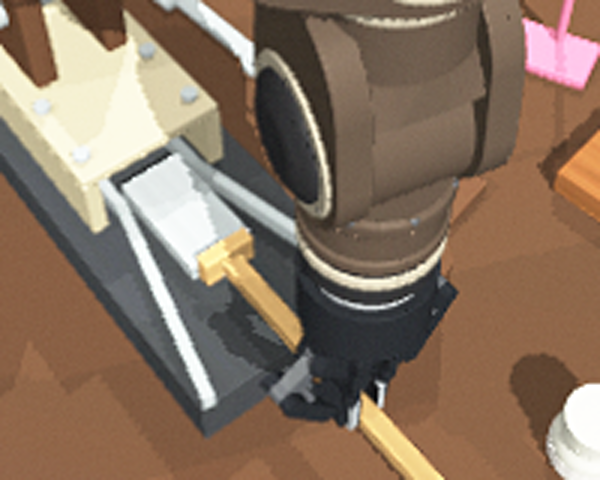

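The crop shows the bar at (185,210) just entering the mouth, centred between the rails, with the head square behind it.

carry_out(translation=[[0.01,0,0],[0.01,0,0],[0.01,0,0],[0.01,0,0],[0.01,0,0]], yaw=[0,0,0,0,0], fingers=[0,0,0,0,0])

```text
time: 9.15
tcp_pos: [0.4813, -0.1109, 0.0528]
eef_rot: [[0.038, 0.999, -0.0], [0.999, -0.038, -0.0], [-0.0, -0.0, -1.0]]
contact_force: [0.2, -4.6, -1.4]
gripper_width: 0.0122
gripper_force: 63.0
```

carry_out(translation=[[0.01,0,0],[0.01,0,0],[0.008,0,0],[0.008,0,0],[0.006,0,0]], yaw=[0,0,0,0,0], fingers=[0,0,0,0,0])

```text
time: 9.65
tcp_pos: [0.4821, -0.0899, 0.0528]
eef_rot: [[0.038, 0.999, -0.0], [0.999, -0.038, 0.0], [0.0, -0.0, -1.0]]
contact_force: [0.3, -5.4, -1.6]
gripper_width: 0.0119
gripper_force: 63.0
```

carry_out(translation=[[0.004,0,0],[0.004,0,0],[0.004,0,0],[0.004,0,0],[0.004,0,0]], yaw=[0,0,0,0,0], fingers=[0,0,0,0,0])

```text
time: 10.15
tcp_pos: [0.4825, -0.0802, 0.0528]
eef_rot: [[0.038, 0.999, -0.0], [0.999, -0.038, 0.0], [0.0, -0.0, -1.0]]
contact_force: [-0.5, -4.6, -1.3]
gripper_width: 0.0123
gripper_force: 63.0
```

carry_out(translation=[[0.004,0,0],[0.004,0,0],[0.004,0,0],[0.004,0,0]], yaw=[0,0,0,0], fingers=[0,0,0,0])

```text
time: 10.55
tcp_pos: [0.4828, -0.0721, 0.0528]
eef_rot: [[0.038, 0.999, -0.0], [0.999, -0.038, 0.0], [-0.0, -0.0, -1.0]]
contact_force: [0.1, -4.6, -0.7]
gripper_width: 0.0123
gripper_force: 63.0
```

carry_out(translation=[[0.004,0,0],[0.004,0,0],[0.004,0,0],[0.004,0,0]], yaw=[0,0,0,0], fingers=[0,0,0,0])

```text
time: 10.95
tcp_pos: [0.4831, -0.0641, 0.0528]
eef_rot: [[0.038, 0.999, -0.0], [0.999, -0.038, 0.0], [0.0, -0.0, -1.0]]
contact_force: [-0.7, -5.1, -0.7]
gripper_width: 0.0123
gripper_force: 63.0
```

carry_out(translation=[[0.004,0,0],[0.004,0,0],[0.004,0,0],[0.004,0,0]], yaw=[0,0,0,0], fingers=[0,0,0,0])

```text
time: 11.35
tcp_pos: [0.4834, -0.0561, 0.0528]
eef_rot: [[0.038, 0.999, 0.0], [0.999, -0.038, 0.0], [0.0, 0.0, -1.0]]
contact_force: [-0.0, -5.2, -0.9]
gripper_width: 0.0123
gripper_force: 63.0
```

carry_out(translation=[[0.004,0,0],[0.004,0,0],[0.004,0,0],[0.004,0,0]], yaw=[0,0,0,0], fingers=[0,0,0,0])

```text
time: 11.75
tcp_pos: [0.4837, -0.0482, 0.0528]
eef_rot: [[0.038, 0.999, -0.0], [0.999, -0.038, -0.0], [-0.0, -0.0, -1.0]]
contact_force: [0.1, -4.4, -1.2]
gripper_width: 0.0125
gripper_force: 63.0
```

carry_out(translation=[[0.004,0,0],[0.004,0,0],[0.004,0,0],[0.004,0,0]], yaw=[0,0,0,0], fingers=[0,0,0,0])

```text
time: 12.15
tcp_pos: [0.484, -0.0402, 0.0528]
eef_rot: [[0.038, 0.999, -0.0], [0.999, -0.038, -0.0], [-0.0, -0.0, -1.0]]
contact_force: [-0.4, -4.8, -2.1]
gripper_width: 0.0121
gripper_force: 63.0
```

carry_out(translation=[[0.004,0,0],[0.004,0,0],[0.004,0,0],[0.004,0,0]], yaw=[0,0,0,0], fingers=[0,0,0,0])

```text
time: 12.55
tcp_pos: [0.4843, -0.0322, 0.0528]
eef_rot: [[0.038, 0.999, -0.0], [0.999, -0.038, -0.0], [-0.0, -0.0, -1.0]]
contact_force: [-0.3, -4.6, -0.9]
gripper_width: 0.0124
gripper_force: 63.0
```

carry_out(translation=[[0.004,0,0],[0.004,0,0],[0.004,0,0],[0.004,0,0]], yaw=[0,0,0,0], fingers=[0,0,0,0])

```text
time: 12.95
tcp_pos: [0.4846, -0.0248, 0.0528]
eef_rot: [[0.038, 0.999, -0.0], [0.999, -0.038, -0.002], [-0.002, -0.0, -1.0]]
contact_force: [-1.0, -8.9, -0.5]
gripper_width: 0.0121
gripper_force: 63.1
```

The force has risen from about 4.8 N to 8.9 N, so the bar has met the stop. I press about 2 mm more and hold.

carry_out(translation=[[0.002,0,0],[0.002,0,0],[0,0,0],[0,0,0]], yaw=[0,0,0,0], fingers=[0,0,0,0])

```text
time: 13.35
tcp_pos: [0.4846, -0.0235, 0.0528]
eef_rot: [[0.039, 0.999, -0.0], [0.999, -0.039, -0.003], [-0.003, -0.0, -1.0]]
contact_force: [-0.2, -8.6, -0.3]
gripper_width: 0.0121
gripper_force: 63.1
```

carry_out(translation=[[0.002,0,0],[0.002,0,0],[0.002,0,0],[0,0,0],[0,0,0]], yaw=[0,0,0,0,0], fingers=[0,0,0,0,0])

```text
time: 13.85
tcp_pos: [0.4846, -0.0214, 0.0529]
eef_rot: [[0.04, 0.999, -0.0], [0.999, -0.04, -0.005], [-0.005, -0.0, -1.0]]
contact_force: [0.5, -13.4, 0.9]
gripper_width: 0.0121
gripper_force: 63.2
```

The force is 13.4 N, about 8.5 N of it on the stop by subtraction, which is well short of ramming. Now I draw back slowly so the bar stays against the spring.

carry_out(translation=[[-0.002,0,0],[-0.002,0,0],[-0.002,0,0],[-0.002,0,0],[-0.002,0,0]], yaw=[0,0,0,0,0], fingers=[0,0,0,0,0])

```text
time: 14.35
tcp_pos: [0.4846, -0.0237, 0.0527]
eef_rot: [[0.038, 0.999, -0.0], [0.999, -0.038, 0.002], [0.002, -0.0, -1.0]]
contact_force: [-0.4, -0.3, 0.1]
gripper_width: 0.0121
gripper_force: 63.0
```

carry_out(translation=[[-0.002,0,0],[-0.002,0,0],[-0.002,0,0],[-0.002,0,0],[-0.002,0,0]], yaw=[0,0,0,0,0], fingers=[0,0,0,0,0])

```text
time: 14.85
tcp_pos: [0.4845, -0.0294, 0.0528]
eef_rot: [[0.038, 0.999, 0.0], [0.999, -0.038, 0.0], [0.0, 0.0, -1.0]]
contact_force: [-0.4, 0.2, -1.6]
gripper_width: 0.0122
gripper_force: 63.0
```

carry_out(translation=[[-0.03,0,0],[-0.06,0,0],[-0.06,0,0],[-0.06,0,0],[-0.06,0,0]], yaw=[0,0,0,0,0], fingers=[0,0,0,0,0])

```text
time: 15.35
tcp_pos: [0.4792, -0.1654, 0.0529]
eef_rot: [[0.038, 0.999, 0.0], [0.999, -0.038, 0.0], [0.0, 0.0, -1.0]]
contact_force: [0.3, 0.3, -1.2]
gripper_width: 0.0121
gripper_force: 63.0
```

carry_out(translation=[[-0.06,0,0],[-0.06,0,0],[-0.06,0,0],[-0.04,0,0],[0,0,0]], yaw=[0,0,0,0,0], fingers=[0,0,0,0,0])

```text
time: 15.85
tcp_pos: [0.4751, -0.2765, 0.0527]
eef_rot: [[0.041, 0.999, 0.0], [0.999, -0.041, -0.001], [-0.001, 0.0, -1.0]]
contact_force: [-0.1, 1.7, -0.5]
gripper_width: 0.0124
gripper_force: 63.0
```

Run:
```python
from h import *
o=r.get_obs();p=o['tcp_pos'];print(p,np.round(o['contact_force'],2))
f=shot('wrist')
P=stick(f,[.4,-.35,p[2]+.010],[.56,.05,p[2]+.025])
for y0 in p[1]+np.arange(.03,.14,.03):
    q=P[abs(P[:,1]-y0)<.004]
    if len(q)>5: print(round(y0,3),len(q),np.round(np.percentile(q[:,0],[2,50,98]),4),np.round(np.percentile(q[:,2],[2,50,98])-p[2],4))
f=shot('top');save(f,'t2.png',(155,130,415,310))
P=stick(f,[.4,-.42,.055],[.55,-.06,.09]); print('front',np.percentile(P[:,1],[1,99,99.8]).round(4))
```

```text
[ 0.47505922 -0.27651481  0.05270107] [-0.1   1.68 -0.49]
-0.247 448 [0.469  0.4758 0.4826] [0.0132 0.0145 0.0158]
-0.217 550 [0.47   0.4767 0.4834] [0.013  0.0144 0.0158]
-0.187 667 [0.471  0.4775 0.4841] [0.0129 0.0144 0.0157]
front [-0.2704 -0.0607 -0.0605]
```

View pics/t2.png

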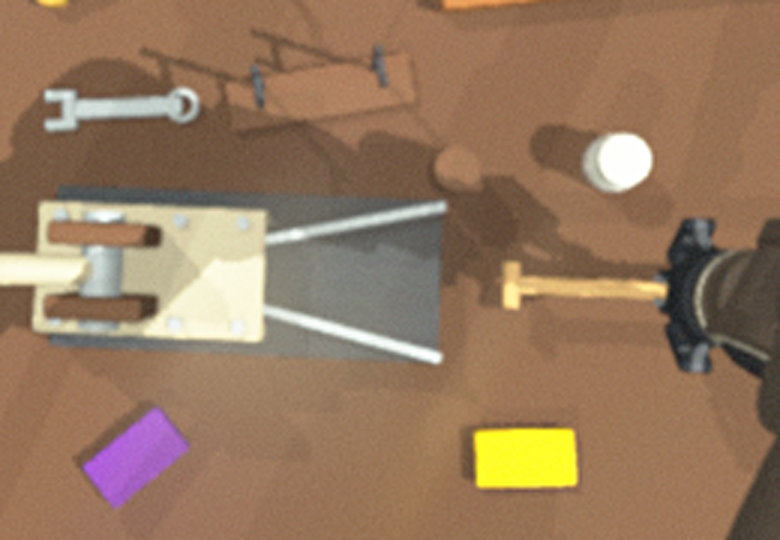

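The crop shows the stick's head at (511,286), clear of the bed's end at column 440. The bar is fully inside the hood, and the tin, billet and spanner are undisturbed. Now I lower the stick.

carry_out(translation=[[0,0,0.03],[0,0,0.03],[0,0,0.02],[0,0,0],[0,0,0]], yaw=[0,0,0,0,0], fingers=[0,0,0,0,0])

```text
time: 16.45
tcp_pos: [0.4751, -0.2736, 0.013]
eef_rot: [[0.038, 0.999, -0.0], [0.999, -0.038, 0.0], [0.0, -0.0, -1.0]]
contact_force: [-0.1, 0.2, -0.2]
gripper_width: 0.0121
gripper_force: 63.0
```

carry_out(translation=[[0,0,0.002],[0,0,0.002],[0,0,0]], yaw=[0,0,0], fingers=[0,0,0])

```text
time: 16.75
tcp_pos: [0.4753, -0.2743, 0.0111]
eef_rot: [[0.038, 0.999, 0.001], [0.999, -0.038, -0.0], [-0.0, 0.001, -1.0]]
contact_force: [-0.5, 0.7, -0.8]
gripper_width: 0.0126
gripper_force: 63.0
```

carry_out(translation=[[0,0,0.004],[0,0,0.004],[0,0,0.002],[0,0,0.002],[0,0,0]], yaw=[0,0,0,0,0], fingers=[0,0,0,0,0])

```text
time: 17.25
tcp_pos: [0.475, -0.2741, 0.0046]
eef_rot: [[0.038, 0.999, -0.0], [0.999, -0.038, 0.0], [0.0, -0.0, -1.0]]
contact_force: [0.1, 0.9, -2.2]
gripper_width: 0.0122
gripper_force: 63.1
```

carry_out(translation=[[0,0,0.002],[0,0,0.001],[0,0,0]], yaw=[0,0,0], fingers=[0,0,0])

```text
time: 17.55
tcp_pos: [0.4752, -0.2743, 0.0035]
eef_rot: [[0.038, 0.999, 0.0], [0.999, -0.038, -0.0], [-0.0, 0.0, -1.0]]
contact_force: [-1.4, 0.1, 0.8]
gripper_width: 0.012
gripper_force: 63.3
```

carry_out(translation=[[0,0,0],[0,0,0],[0,0,0],[0,0,0],[0,0,0]], yaw=[0,0,0,0,0], fingers=[0.2,0.3,0.45,0.45,0.45], newtons=20)

```text
time: 18.05
tcp_pos: [0.4751, -0.2741, 0.0033]
eef_rot: [[0.038, 0.999, 0.0], [0.999, -0.038, 0.0], [0.0, 0.0, -1.0]]
contact_force: [-0.5, 0.3, 0.3]
gripper_width: 0.0385
gripper_force: 0.0
```

carry_out(translation=[[0,0,-0.03],[0,0,-0.06],[0,0,-0.08],[0,0,-0.08],[0,0,0]], yaw=[0,0,0,0,0], fingers=[0.45,0.45,0.45,0.45,0.45])

```text
time: 18.55
tcp_pos: [0.4778, -0.2757, 0.1343]
eef_rot: [[0.038, 0.999, 0.008], [0.999, -0.038, -0.005], [-0.004, 0.008, -1.0]]
contact_force: [0.9, -0.5, 0.1]
gripper_width: 0.0385
gripper_force: 0.0
```

Run:
```python
from h import *
o=r.get_obs();p=o['tcp_pos'];print(p,np.round(o['contact_force'],2),o['gripper_width'],o['time'])
f=shot('wrist');save(f,'w4.png')
P=stick(f,[.43,-.42,.010],[.53,-.08,.04])
for y0 in np.arange(-.40,-.1,.03):
    q=P[abs(P[:,1]-y0)<.004]
    if len(q)>5: print(round(y0,3),len(q),np.round(np.percentile(q[:,0],[2,50,98]),4),np.round(np.median(q[:,2]),4))
f=shot('side')
B=stick(f,[.45,.06,.05],[.52,.2,.066]); print('bar side',len(B),B.min(0) if len(B) else '')
for n in('bar','pusher','billet','tin','spanner'):
    for q in r.cut_out('side',n)[:3]:
        P=cloud(f,q['pixels']); print(n,round(q['score'],2),np.median(P,0).round(3),P.min(0).round(3),P.max(0).round(3))
```

```text
[ 0.47778453 -0.27570161  0.13428161] [ 0.93 -0.47  0.1 ] 0.038513287288151433 18.55
-0.37 83 [0.4659 0.4725 0.479 ] 0.0146
-0.34 94 [0.4663 0.4727 0.48  ] 0.0151
-0.31 100 [0.4678 0.4743 0.4809] 0.0158
-0.28 104 [0.4682 0.475  0.481 ] 0.0166
-0.25 122 [0.4687 0.4753 0.4819] 0.0171
-0.22 137 [0.4701 0.4766 0.483 ] 0.0178
-0.19 160 [0.4709 0.4774 0.484 ] 0.0184
-0.16 179 [0.4716 0.4783 0.4849] 0.019
-0.13 234 [0.4598 0.4771 0.4975] 0.0244
bar side 141 [0.4501539  0.06003864 0.05036793]
bar 0.97 [0.311 0.203 0.014] [ 0.266  0.159 -0.004] [0.358 0.274 0.019]
bar 0.74 [ 0.319 -0.153  0.016] [ 0.289 -0.203 -0.003] [ 0.345 -0.105  0.02 ]
pusher 0.76 [ 0.474 -0.222  0.016] [ 0.41  -0.331 -0.003] [ 0.504 -0.123  0.23 ]
pusher 0.71 [0.468 0.065 0.046] [ 0.314 -0.225 -0.003] [0.595 0.333 0.572]
billet 0.6 [ 0.576 -0.095  0.063] [ 0.562 -0.11  -0.003] [ 0.639 -0.034  0.073]
tin 0.6 [ 0.575 -0.095  0.063] [ 0.562 -0.11  -0.001] [ 0.629 -0.068  0.073]
tin 0.27 [0.662 0.031 0.01 ] [ 0.621 -0.055 -0.004] [0.745 0.171 0.121]
spanner 0.6 [0.646 0.181 0.006] [ 0.633  0.156 -0.003] [0.663 0.227 0.01 ]
```

View pics/w4.png

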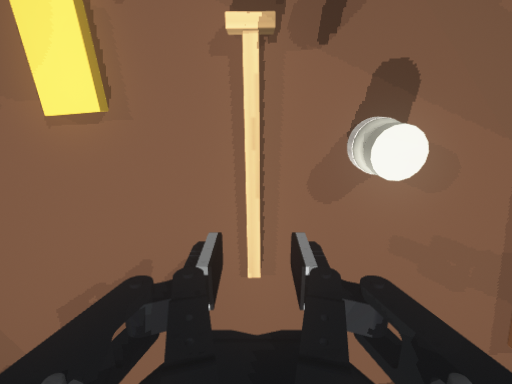

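The wrist view shows the stick lying flat on the bench, head at (250,22) and rear at (254,275). It is released and clear of the tin and the yellow block. The bar sits against the spring, held by about 4.7 N of friction, so I hand in.

```bash
python3 -c "
from workcell import r
print(r.job_done())"
```

```text
the job is handed in; nothing more can be done
None
```

I handed the job in: the bar was pushed against the sprung stop with about 8.5 N, the stick lies flat on the bench clear of the bed, and the tin, billet and spanner look unmoved; the bar staying against the stop is inferred from the forces, since it is out of sight under the hood, and no verdict came back.

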